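# Swing the shoe stretcher home behind its spring roller

## Task

Put the wooden shoe stretcher away in its rest on the bench: first set its round heel in the corner between the steel post and the heel's cork pad, with the toe still swung well out, then swing the toe in, with the heel pivoting on the post, past the red spring roller until the stretcher lies along the rail against the toe's cork pad. Press the toe home on that pad with about 8 N for half a second, never with more than 15 N, then let go; be as gentle on the post, and leave the jar, bowl, headlamp and bike light where they are.

Things in the scene. Friction and masses are not known exactly. Their poses are not given: they have to be found in the camera images.
- stretcher: Loose wooden shoe stretcher lying flat on the bench, 0.24 to 0.39 kg, 238 mm long. Origin: centre of the underside of its round heel, an upright pale wooden cylinder 48 mm across, 45 mm high, brass dot on top. y runs along it to the toe, z up. Centre of mass near y = 110 mm. A steel bar 18 mm wide (15 to 33 mm above the bench) joins heel and toe block.
- nose (a point): Centre of the underside of the stretcher's half-round nose (radius 24 mm), 190 mm along y from the heel's centre. The pale wooden toe block, 48 mm wide with flat sides, 40 mm high, runs from y = 110 mm to here; take it from above across its width. Fingers do not fit between it and the rail.
- rail: Fixed wooden rail, 330 mm long, 44 mm high, with the toe's cork pad (36 mm long, 4 to 38 mm above the bench) at y = 160 mm. Origin, on the bench: the stretcher origin's home place. y runs along the rail from heel end to toe end, x away from the robot. Front face at x = 30 mm. The pad is hard and screwed to a setting not told: face anywhere from x = 16 to 28 mm. Feel for it.
- post: Fixed upright steel post, 16 mm across, 56 mm high, with the heel's cork pad, which is set on the rail. Origin and axes are those of the rail: the post's axis is at x = -24.5, y = -20.6 mm, the pad's face at x = 24 mm, y = -18 to 18 mm (4 to 38 mm above the bench), so that a heel at home touches both. Pads alone touch the stretcher, not the rail's face.
- catch (a joint): Travel of the red spring roller (m): 0 out, to 0.018 pushed in along the rail's +y. The spring gives 2.5 N at 0 plus 0.5 N per mm. Swinging in, the nose meets the roller about 0.25 rad from home, pushes it in by some 7 mm and passes; it then comes out again to between 0 and 0.005 and keeps the stretcher in. A heel off the post makes it jam.
- roller (a point): On the axis of the red spring roller, 23 mm above the bench: an upright, free-turning red cylinder 16 mm across, 6 to 40 mm above the bench, at x = -26, y = 213 mm in the rail's axes when out. Its fixed dark steel housing, 30 by 26 mm, 46 mm high, is centred at x = -26, y = 253 mm.
- jar: Glass jar with a steel screw lid, 76 mm in diameter, 100 mm high; origin under its centre. To be left alone.
- bowl: Stainless dog bowl, 150 mm in diameter, 50 mm high; origin under its centre. To be left alone.
- headlamp: Grey plastic headlamp, 50 by 62 by 40 mm high; origin under its centre. To be left alone.
- bike_light: Yellow bike light, 66 by 34 by 34 mm high; origin under its centre. To be left alone.
Things that resemble listed ones, but are neither listed nor needed, are in the scene too. What is shaped like the stretcher but black or blue is not meant. Leave any orange or turquoise look-alike of the part that bears catch alone.

How it is judged (in metres and radians):
On the way, in this order (a step that is already met when the one before it is completed fails the run):
1. the heel is set at the post and heel pad (within 10 mm of home, on the bench) with the toe still swung out by more than 0.22 rad (horizontal distance between stretcher and rail below 0.01 m and height (world z) of stretcher below 0.005 m and angle between the y axis of stretcher and the y axis of rail, either way round above 0.22 rad), for 0.2 s.
2. the toe is pressed home on the rail's cork pad with more than 4 N, the stretcher in line within 0.06 rad, for 0.25 s (contact force between stretcher and rail above 4 N and angle between the y axis of stretcher and the y axis of rail, either way round below 0.06 rad), for 0.25 s.
At the end, for the whole second after the job is handed in: The stretcher lies flat on the bench in its rest, heel within 5 mm of home, in line with the rail within 0.06 rad (the toe pad's setting included), its nose no more than 12 mm short of the rail's line, the red roller out again behind it (under 6 mm of travel), let go and at rest (horizontal distance between stretcher and rail below 0.005 m and angle between the y axis of stretcher and the y axis of rail, either way round below 0.06 rad and x of nose in the frame of rail above -0.012 m and height (world z) of stretcher below 0.004 m and angle between stretcher's own z axis and vertical below 0.05 rad and value of joint catch below 0.006 m and linear speed of stretcher below 0.02 m/s); the robot touches nothing.
It fails at once if the toe is forced on the rail's cork pad with more than 16 N (contact force between stretcher and rail above 16 N).
It fails at once if the heel is forced on the post with more than 25 N (contact force between stretcher and post above 25 N).
It fails at once if a bystander is pushed more than 15 mm or tipped (distance of any of jar, bowl, headlamp, bike_light from where it was at the start of the episode above 0.015 m or angle between any of jar, bowl, headlamp, bike_light's own z axis and vertical above 0.3 rad).
It also fails if it takes over 72 s, if anything falls off the work surface, if the arm or the gripper's body presses on something with over 40 N, if the wrist force passes 120 N, or if a joint passes its speed limit or range.

## Robot

A 6-joint arm with a two-finger parallel gripper is mounted at the origin on the work surface. World frame = base frame: x ahead of the robot, y to its left, z up, the work surface at z = 0. Lengths are in m, angles in degrees, forces in N, time in s.
With the tool pointing down it reaches from about 0.35 to 0.875 m from the base axis. Payload 4.2 kg.
Tool frame: the origin (TCP) lies between the finger pads; the fingertips stand 25 mm ahead of it and the grasp point (between the pads) lies 6 mm ahead of it (r.tips_ahead is the distance from the TCP to the fingertips, in m); z points along the fingers, y is the direction in which the jaws open and shut (so a half turn about z gives the same grasp; the last joint's range is limited). The gripper opens to 87 mm and grips with 3 to 60 N. Pads are 19 mm wide; open, the fingers measure 117 mm over their backs; the gripper's body (75 mm by 190 mm) begins 51 mm behind the grasp point.
Start: joints at [-57.605, 22.042, 0.453, 0, -68.411, -14.817], TCP at [0.189, -0.596, 0.248] pointing down, gripper open.
Joint ranges: [-179.83, 179.83], [-69.29, 118.12], [-61.27, 80.66], [-181.25, 117.63], [-171.15, -9.14], [-177.46, 177.46]. Speed limits (degrees/s): [159.86, 159.86, 180, 180, 180, 180].

## Interface

Orientations are given as a 3x3 rotation matrix whose columns are the frame's x, y, z axes.
In Python, from station import r, vision, finish_job gives the robot as it stands.
- The arm moves only by the shell command python3 -m jog 'ROWS'. ROWS is a JSON object of lists of equal length, an entry for each row: "rot": the turn, a rotation vector about the world's x, y, z in degrees, a list of three; "delta_pos": the shift along the world's x, y, z in mm, a list of three; "grip": the opening in per cent of the stroke, from 0 (shut) to 100 (fully open). A call has 1 to 10 rows; each row shifts and turns the commanded pose from where the row before left it; what a row does not reach is not made up. A row lasts 1/12 s, in which the tool goes at most 41.7 mm and 7.16 degrees, less where a joint would pass 70% of its speed; a pose out of reach is approached as far as the arm can. A call with a gripper value outside its range is refused whole. The fingers move at their own pace and stop on an object; the grip force is fixed at half the most. Time passes only in rows, so rows that do not move let the fingers close. It gives the time, the measured TCP pose, the force and the opening at its end, in the units of the state.
- r.sense(): the state, without advancing time (a new reading comes with each control period).
- vision.capture(name): name is "side" or "top" or "wrist"; returns a dict with "frame" (400x640x3 uint8, red, green, blue), "K" (3x3 intrinsics, pixels), "k1" (the pictures are not rectified: a ray, as slopes to the right and down, at radius r is drawn at 1 + k1 r^2 times it, then the intrinsics apply), "xyz" and "orientation" of the camera in the world. Camera axes: x right, y up, looking along -z (the intrinsics and any distortion apply to the point x, -y, -z); pixel columns grow to the right and rows downward; lengths in m; the calibration is good to about 2 mm. A picture is of the moment at which its call begins. There is no depth.
- finish_job(): hands the job in, once; it reports no verdict.
The state is a dict: "time_s": time; "joints": joint angles; "joint_velocities": joint speeds; "effort": joint torques, N m; "tcp_pos": TCP position; "ee_rot": TCP orientation; "wrist_force": force on the tool from outside, world axes, zero at the start; "moment": the same for the moment, N m; "gripper_width": opening from 0.0 (shut) to 1.0 (fully open).
Only numpy, scipy, OpenCV 4.12 (cv2) and the standard library are available. Lean on these libraries where they do the work, as an engineer would, in place of code of your own. Each camera call takes 0.05 s, during which the arm holds its last target. There are 200 camera calls.

## Working session

There is one attempt and no reset: what is moved stays moved. The work goes in short steps, Python scripts to look and compute and a shell command to move; the robot and the scene stay as the last step left them, time stands still between calls to the robot, and variables do not carry over. Pictures are saved under pics/ and viewed, about 8 in all and at most 12, crops included, and the job is handed in when it is done.

```bash
ls; mkdir -p pics; cat > h.py <<'E'
import numpy as np, cv2
from station import r, vision
def cap(n,name):
    c=vision.capture(n); cv2.imwrite(f'pics/{name}.png',c['frame'][:,:,::-1]); np.savez(f'pics/{name}.npz',**{k:np.array(c[k]) for k in('frame','K','k1','xyz','orientation')}); return c
def load(name): return dict(np.load(f'pics/{name}.npz'))
def ray(c,uv):
    K=np.array(c['K']); d=np.linalg.inv(K)@np.array([uv[0],uv[1],1.]); m=d[:2].copy(); s=m.copy()
    for _ in range(30): s=m/(1+float(c['k1'])*(s@s))
    return np.array(c['orientation'])@np.array([s[0],-s[1],-1.])
def onz(c,uv,z):
    d=ray(c,uv); o=np.array(c['xyz']); return o+d*(z-o[2])/d[2]
def proj(c,p):
    q=np.array(c['orientation']).T@(np.array(p)-np.array(c['xyz'])); s=np.array([q[0],-q[1]])/-q[2]
    s=s*(1+float(c['k1'])*(s@s)); K=np.array(c['K']); return (K@np.array([s[0],s[1],1]))[:2]
E
python3 - <<'E'
from h import *
for n in('top','side'):
    c=cap(n,n+'0'); print(n,c['xyz'],c['k1'],np.round(c['K'],1).tolist(),np.round(c['orientation'],3).tolist())
s=r.sense(); print(s['tcp_pos'],np.round(s['ee_rot'],3).tolist(),s['wrist_force'],s['time_s'],s['gripper_width'])
E
```

```text
pics
top [ 0.39469304 -0.14428755  1.32198171] -0.09737198098899578 [[430.9, 0.0, 320.1], [0.0, 430.9, 202.6], [0.0, 0.0, 1.0]] [[-0.093, 0.973, -0.209], [-0.996, -0.093, 0.013], [-0.006, 0.209, 0.978]]
side [0.269029   0.43691102 0.84008872] -0.028828461793808026 [[362.3, 0.0, 322.7], [0.0, 362.3, 201.1], [0.0, 0.0, 1.0]] [[-0.842, 0.401, -0.361], [-0.539, -0.641, 0.547], [-0.012, 0.655, 0.755]]
[ 0.1886171  -0.59534403  0.24656382] [[-0.953, -0.302, -0.001], [-0.302, 0.953, 0.002], [0.0, 0.002, -1.0]] [0.53937679 0.42151372 0.10985445] 0.1 1.001963960248047
```

View pics/top0.png

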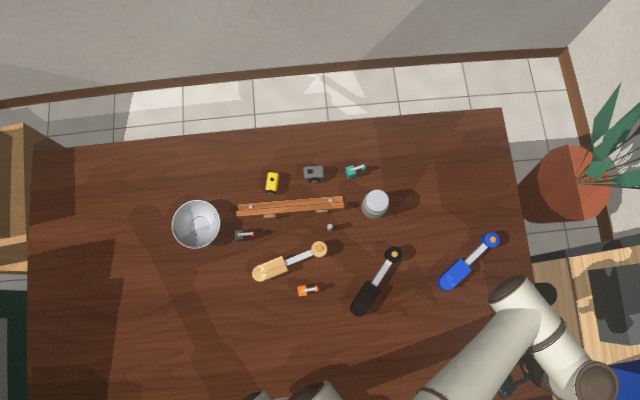

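View pics/side0.png

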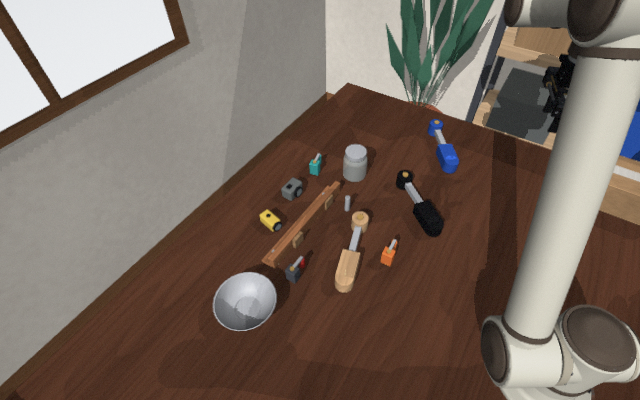

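The top view shows the pale stretcher with its heel at about (319,249) and nose at (256,273). The post is at (330,227), the rail runs from (237,210) to (344,202), and the red roller with its dark housing is at (245,235). The side view agrees. Next I'll look at a close-up and measure.

```bash
python3 - <<'E'
from h import *
t=load('top0')['frame'][:,:,::-1]; s=load('side0')['frame'][:,:,::-1]
a=cv2.resize(t[190:286,228:358],None,fx=6,fy=6,interpolation=cv2.INTER_CUBIC)[:300+276]
cv2.imwrite('pics/topc.png',a)
b=cv2.resize(s[170:300,250:400],None,fx=4.6,fy=4.6,interpolation=cv2.INTER_CUBIC)
cv2.imwrite('pics/sidec.png',b)
E
```

```text
(no output)
```

View pics/topc.png

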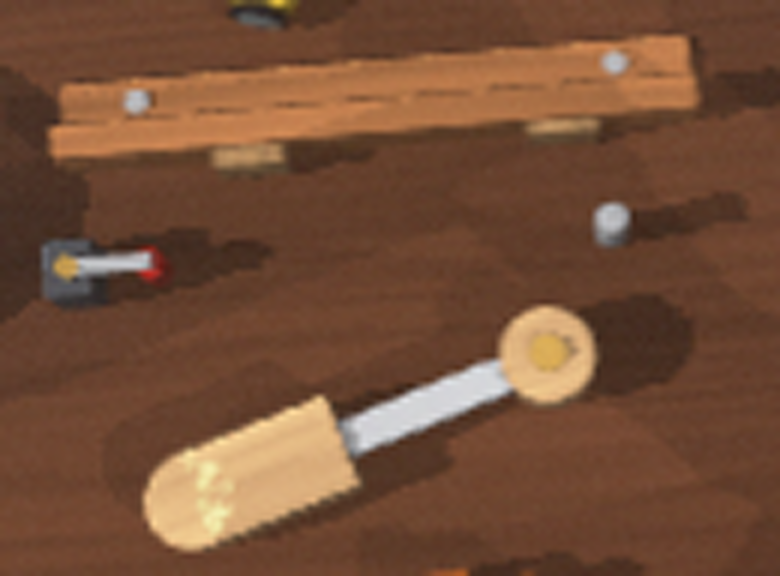

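View pics/sidec.png

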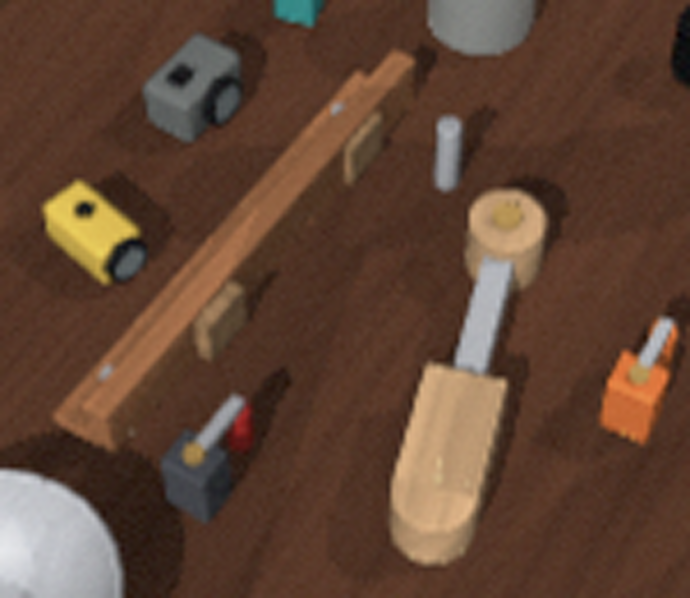

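```bash
cat > m.py <<'E'
from h import *
from scipy.optimize import least_squares
T=load('top0');S=load('side0')
tu=lambda x,y:((x+.5)/6-.5+228,(y+.5)/6-.5+190)
su=lambda x,y:((x+.5)/4.6-.5+250,(y+.5)/4.6-.5+170)
obs=[ # cam,px, rail xyz mm
('post',T,tu(612,216),(-24.5,-20.6,56)),('post',S,su(449,124),(-24.5,-20.6,56)),('postb',S,su(447,184),(-24.5,-20.6,0)),
('roller',T,tu(153,264),(-26,213,40)),('roller',S,su(241,428),(-26,213,23)),
('hp',S,su(347,150),(24,18,38)),('hp',S,su(383,113),(24,-18,38)),('hp',S,su(380,140),(24,-18,4)),('hp',S,su(346,183),(24,18,4)),
('hpT',T,tu(563,133),(24,0,21)),('tpT',T,tu(250,170),(22,160,4))]
def W(p,q):
    c,s=np.cos(p[2]),np.sin(p[2]); q=np.array(q)/1000; return np.array([p[0]+c*q[0]-s*q[1],p[1]+s*q[0]+c*q[1],q[2]])
f=lambda p:np.concatenate([proj(c,W(p,q))-np.array(u) for _,c,u,q in obs])
s=least_squares(f,[.6,-.2,0],loss='soft_l1'); 
print('rail',s.x,np.degrees(s.x[2])); print(np.c_[[o[0] for o in obs],np.round(f(s.x).reshape(-1,2),2)])
for n,c,u,q in obs:
    if n in('post','postb','roller'): print(n,onz(c,u,q[2]/1000).round(4))
# stretcher
for n,c,u,z in [('dot T',T,tu(548,352),.045),('heel S',S,su(508,215),.045),('c1T',T,tu(323,396),.04),('c2T',T,tu(358,483),.04),('c1S',S,su(430,366),.04),('c2S',S,su(507,378),.04),('noseT',T,tu(160,530),.04),('noseS',S,su(433,533),.04)]:
    print(n,onz(c,u,z).round(4))
# pale mask
h=cv2.cvtColor(T['frame'],cv2.COLOR_RGB2HSV); m=cv2.inRange(h,(10,70,150),(25,255,255)); m[:215]=0
n,l,st,ce=cv2.connectedComponentsWithStats(m)
for i in range(1,n):
    if st[i,4]>60: print('blob',st[i],ce[i].round(1), onz(T,ce[i],.0425).round(4))
print('rail edge dir',(onz(T,tu(50,157),.04)-onz(T,tu(698,107),.04)).round(4))
E
python3 m.py
```

```text
rail [ 0.61838262 -0.16281927 -0.00295203] -0.16913898930168977
[['post' '0.03' '-0.27']
 ['post' '-0.26' '-0.22']
 ['postb' '-0.54' '-0.9']
 ['roller' '-0.85' '0.02']
 ['roller' '-0.22' '-1.14']
 ['hp' '0.66' '-0.03']
 ['hp' '-0.67' '0.26']
 ['hp' '-0.11' '1.86']
 ['hp' '0.94' '0.21']
 ['hpT' '-0.15' '0.43']
 ['tpT' '0.86' '0.53']]
post [ 0.593  -0.1832  0.056 ]
post [ 0.5928 -0.183   0.056 ]
postb [ 0.5907 -0.1812  0.    ]
roller [0.5928 0.0477 0.04  ]
roller [0.5906 0.0528 0.023 ]
dot T [ 0.53   -0.1454  0.045 ]
heel S [ 0.5297 -0.1466  0.045 ]
c1T [ 0.5192 -0.0324  0.04  ]
c2T [ 0.4749 -0.0463  0.04  ]
c1S [ 0.516  -0.0302  0.04  ]
c2S [ 0.475  -0.0465  0.04  ]
noseT [0.4608 0.0528 0.04  ]
noseS [0.4612 0.0594 0.04  ]
blob [  0 234  26  13 190] [ 12.6 240. ] [0.6397 0.8202 0.0425]
blob [311 241  16  16 201] [318.7 248.6] [ 0.5294 -0.1447  0.0425]
blob [ 568  245   72  120 2770] [600.5 306.2] [ 0.2686 -0.9765  0.0425]
blob [252 256  36  26 536] [269.  269.1] [0.4825 0.007  0.0425]
blob [560 259   9  42 155] [564.  277.6] [ 0.3675 -0.8743  0.0425]
blob [  0 261  28  10 209] [ 14.9 266.5] [0.5549 0.8087 0.0425]
blob [534 263   9  19  97] [537.4 271.6] [ 0.3947 -0.7933  0.0425]
blob [297 285  10  12  89] [301.4 290.5] [ 0.4117 -0.0829  0.0425]
blob [571 304   7  36  63] [574. 323.] [ 0.2307 -0.8814  0.0425]
rail edge dir [0.0052 0.329  0.    ]
```

```bash
python3 -m jog '{"delta_pos":[[15,30,0],[15,30,0],[15,30,0],[15,30,0],[15,30,0],[15,30,0],[15,30,0],[15,30,0],[15,30,0],[15,30,0]],"rot":[[0,0,4.5],[0,0,4.5],[0,0,4.5],[0,0,4.5],[0,0,4.5],[0,0,4.5],[0,0,4.5],[0,0,4.5],[0,0,4.5],[0,0,4.5]],"grip":[100,100,100,100,100,100,100,100,100,100]}'
python3 -m jog '{"delta_pos":[[15,30,0],[15,30,0],[15,30,0],[15,30,0],[15,30,0],[15,30,0],[15,30,0],[15,30,0],[15,29,0],[10,24,0]],"rot":[[0,0,4.5],[0,0,4.5],[0,0,4.5],[0,0,4.5],[0,0,4.5],[0,0,4.5],[0,0,4.5],[0,0,4.5],[0,0,4.5],[0,0,4.1]],"grip":[100,100,100,100,100,100,100,100,100,100]}'
python3 -m jog '{"delta_pos":[[0,0,0],[0,0,0],[0,0,0]],"rot":[[0,0,0],[0,0,0],[0,0,0]],"grip":[100,100,100]}'
python3 - <<'E'
from h import *
c=cap('wrist','w1'); s=r.sense()
print(s['tcp_pos'],np.round(s['ee_rot'],3).tolist(),s['joints'],s['wrist_force'])
print(c['xyz'],np.round(c['orientation'],3).tolist(),np.array(c['K']).round(1).tolist(),c['k1'])
E
```

```text
time_s: 0.93
tcp_pos: [0.3389, -0.2941, 0.2473]
ee_rot: [[-0.457, -0.889, -0.0], [-0.889, 0.457, 0.0], [-0.0, 0.0, -1.0]]
wrist_force: [1.2, 0.3, -0.9]
gripper_width: 1.0
time_s: 1.77
tcp_pos: [0.4845, -0.0007, 0.2473]
ee_rot: [[0.3, -0.954, -0.0], [-0.954, -0.3, 0.0], [-0.0, 0.0, -1.0]]
wrist_force: [-0.2, -1.2, 0.7]
gripper_width: 1.001
time_s: 2.02
tcp_pos: [0.4832, -0.0029, 0.2471]
ee_rot: [[0.295, -0.955, -0.001], [-0.955, -0.295, -0.0], [-0.0, 0.001, -1.0]]
wrist_force: [-0.1, 0.8, -0.6]
gripper_width: 0.998
[ 0.4831836  -0.00330971  0.2472499 ] [[0.294, -0.956, -0.001], [-0.956, -0.294, -0.0], [-0.0, 0.001, -1.0]] [ 1.89151408e+01  8.16651103e+00 -1.87642721e+01 -8.36071814e-03
 -6.31247211e+01 -1.78751647e+00] [ 0.0708277  -0.29445171  0.47741129]
[ 0.50875722 -0.08340641  0.38438437] [[-0.955, 0.282, 0.09], [-0.296, -0.911, -0.288], [0.001, -0.302, 0.953]] [[315.5, 0.0, 324.5], [0.0, 315.5, 204.4], [0.0, 0.0, 1.0]] 0.0045866486989570585
```

View pics/w1.png

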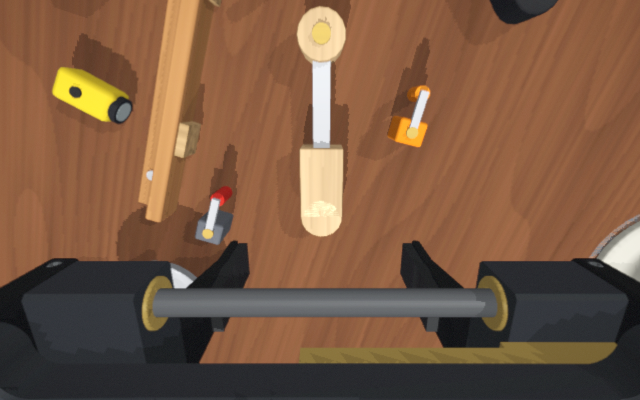

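The wrist view shows the stretcher upright in the image: heel at (321,33), toe block in columns 300–343, nose tip at row 236. The roller is at (223,195) and the toe pad at (187,140). I'll cross-check positions from here.

```bash
python3 - <<'E'
from h import *
c=load('w1')
for n,u,z in[('heel',(321,34),.045),('c1',(300.5,146),.04),('c2',(343,146),.04),('e1',(301,205),.04),('e2',(342.5,205),.04),('tip',(321.5,235),.03),('roller mid',(226,193),.04),('rail front top corner toe end',(162,220),.044),('rail front top heelwards',(205,10),.044),('toepad near top corner',(196,124),.038),('toepad far',(178,128),.038)]:
    print(n,onz(c,u,z).round(4))
E
```

```text
heel [ 0.5308 -0.1441  0.045 ]
c1 [ 0.5206 -0.0348  0.04  ]
c2 [ 0.4767 -0.0484  0.04  ]
e1 [0.5017 0.0294 0.04  ]
e2 [0.4563 0.0153 0.04  ]
tip [0.4672 0.0621 0.03  ]
roller mid [0.5866 0.0408 0.04  ]
rail front top corner toe end [0.6492 0.0927 0.044 ]
rail front top heelwards [ 0.6414 -0.1311  0.044 ]
toepad near top corner [ 0.6332 -0.0239  0.038 ]
toepad far [ 0.6508 -0.0141  0.038 ]
```

```bash
python3 -m jog '{"delta_pos":[[2.5,1.5,-30],[0,0,-30],[0,0,-30],[0,0,-30],[0,0,-30],[0,0,-25],[0,0,-20],[0,0,-15],[0,0,-6],[0,0,0]],"rot":[[0,0,0],[0,0,0],[0,0,0],[0,0,0],[0,0,0],[0,0,0],[0,0,0],[0,0,0],[0,0,0],[0,0,0]],"grip":[100,100,100,100,100,100,100,100,100,100]}'
python3 -m jog '{"delta_pos":[[0,0,0],[0,0,0],[0,0,0],[0,0,0],[0,0,0],[0,0,0],[0,0,0],[0,0,0],[0,0,0],[0,0,0]],"rot":[[0,0,0],[0,0,0],[0,0,0],[0,0,0],[0,0,0],[0,0,0],[0,0,0],[0,0,0],[0,0,0],[0,0,0]],"grip":[52,52,40,40,40,40,40,40,40,40]}'
```

```text
time_s: 2.9
tcp_pos: [0.4852, -0.0024, 0.0305]
ee_rot: [[0.294, -0.956, -0.003], [-0.956, -0.294, -0.001], [0.0, 0.003, -1.0]]
wrist_force: [-0.1, 0.2, 0.3]
gripper_width: 1.003
time_s: 3.73
tcp_pos: [0.4864, -0.0012, 0.0318]
ee_rot: [[0.295, -0.955, 0.0], [-0.955, -0.295, 0.0], [-0.0, -0.0, -1.0]]
wrist_force: [-0.6, 1.0, 3.0]
gripper_width: 0.547
```

```bash
python3 -m jog '{"delta_pos":[[4,0,0],[8,0,0],[8,0,0],[8,0,0],[8,0,0],[8,0,0],[8,0,0],[6,0,0],[2,0,0],[0,0,0]],"rot":[[0,0,0],[0,0,0],[0,0,0],[0,0,0],[0,0,0],[0,0,0],[0,0,0],[0,0,0],[0,0,0],[0,0,0]],"grip":[40,40,40,40,40,40,40,40,40,40]}'
python3 - <<'E'
from h import *
c=cap('top','top2');w=cap('wrist','w2');s=cap('side','side2')
a=cv2.resize(c['frame'][195:265,225:350,::-1],(500,280),interpolation=cv2.INTER_CUBIC)
b=cv2.resize(s['frame'][170:290,260:400,::-1],(350,300),interpolation=cv2.INTER_CUBIC)
o=np.zeros((585,800,3),np.uint8);o[:280,:500]=a;o[285:585,:350]=b
o[285:585,355:800]=w['frame'][0:300,100:545,::-1]
cv2.imwrite('pics/c2.png',o)
E
```

```text
time_s: 4.57
tcp_pos: [0.5446, -0.0019, 0.0319]
ee_rot: [[0.295, -0.956, -0.004], [-0.956, -0.295, -0.001], [-0.0, 0.005, -1.0]]
wrist_force: [-5.1, 0.2, 8.2]
gripper_width: 0.552
```

View pics/c2.png

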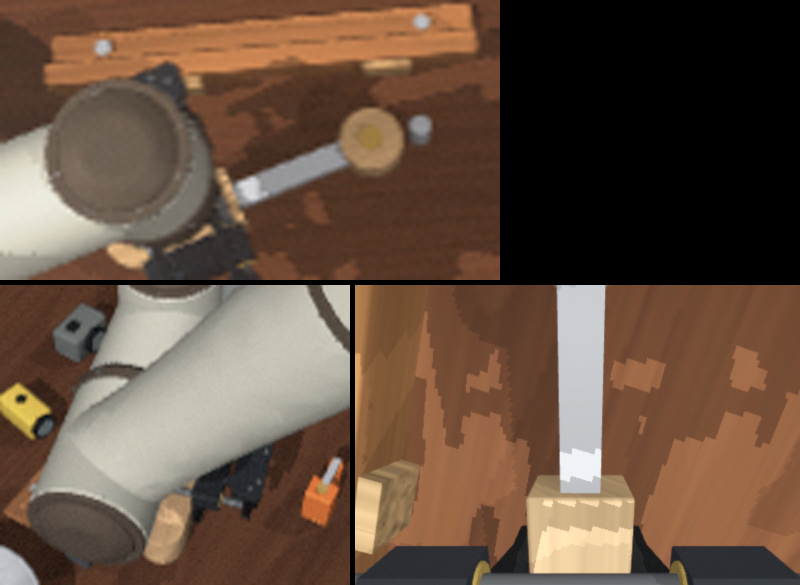

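The top crop shows the held stretcher swung out, with its heel at crop (371,138) and the post at (420,127). The toe pad is in view of the wrist camera. I'll check the heel clearance and the wrist force, then carry on.

```bash
python3 - <<'E'
from h import *
c=load('top2')
g=lambda x,y:((x+.5)/4-.5+225,(y+.5)/4-.5+195)
for n,u,z in[('heeldot',g(370,136),.045),('heel c',g(371,139),.045),('post',g(420,125),.056)]: print(n,onz(c,u,z).round(4))
s=r.sense();print(s['wrist_force'],s['moment'],s['tcp_pos'])
E
python3 -m jog '{"delta_pos":[[0,0,0.5],[0,0,0.5],[0,0,0]],"rot":[[0,0,0],[0,0,0],[0,0,0]],"grip":[40,40,40]}'
```

```text
heeldot [ 0.5891 -0.1455  0.045 ]
heel c [ 0.5868 -0.146   0.045 ]
post [ 0.5921 -0.1832  0.056 ]
[-4.87917158  0.07967515  7.77374427] [-0.07134815  1.32981909 -0.05836843] [ 0.54462405 -0.00186704  0.03185763]
time_s: 4.97
tcp_pos: [0.5459, -0.0014, 0.0319]
ee_rot: [[0.295, -0.956, -0.001], [-0.956, -0.295, 0.0], [-0.0, 0.001, -1.0]]
wrist_force: [-0.1, 0.7, -3.5]
gripper_width: 0.549
```

```bash
python3 -m jog '{"delta_pos":[[3,0,0],[5,-1,0],[5,-1,0],[4,-1,0],[2,-1,0],[1,-1,0],[1,-2,0],[1,-2,0],[0,-1,0],[0,0,0]],"rot":[[0,0,0],[0,0,0],[0,0,0],[0,0,0],[0,0,0],[0,0,0],[0,0,0],[0,0,0],[0,0,0],[0,0,0]],"grip":[40,40,40,40,40,40,40,40,40,40]}'
python3 -m jog '{"delta_pos":[[1,-0.5,0],[0.5,-0.5,0],[0.5,-0.5,0],[0,0,0]],"rot":[[0,0,0],[0,0,0],[0,0,0],[0,0,0]],"grip":[40,40,40,40]}'
```

```text
time_s: 5.8
tcp_pos: [0.5681, -0.0116, 0.0325]
ee_rot: [[0.295, -0.955, -0.0], [-0.955, -0.295, -0.0], [-0.0, 0.0, -1.0]]
wrist_force: [-0.8, 0.1, -4.0]
gripper_width: 0.546
time_s: 6.13
tcp_pos: [0.5704, -0.0128, 0.0326]
ee_rot: [[0.295, -0.955, 0.0], [-0.955, -0.295, 0.0], [0.0, -0.0, -1.0]]
wrist_force: [0.7, 0.1, -3.8]
gripper_width: 0.548
```

```bash
python3 -m jog '{"delta_pos":[[0.5,-1,0],[0.5,-1,0],[0.5,-1,0],[0,0,0]],"rot":[[0,0,0],[0,0,0],[0,0,0],[0,0,0]],"grip":[40,40,40,40]}'
python3 -m jog '{"delta_pos":[[0.5,-0.5,0],[0.5,-0.5,0],[0,0,0]],"rot":[[0,0,0],[0,0,0],[0,0,0]],"grip":[40,40,40]}'
```

```text
time_s: 6.47
tcp_pos: [0.5719, -0.016, 0.0325]
ee_rot: [[0.295, -0.955, 0.0], [-0.955, -0.295, -0.0], [0.0, -0.0, -1.0]]
wrist_force: [-0.5, 0.3, -4.6]
gripper_width: 0.552
time_s: 6.72
tcp_pos: [0.5729, -0.0169, 0.0325]
ee_rot: [[0.295, -0.955, 0.0], [-0.955, -0.295, -0.0], [0.0, -0.0, -1.0]]
wrist_force: [-0.1, 0.4, -3.3]
gripper_width: 0.548
```

```bash
python3 -m jog '{"delta_pos":[[0,-0.7,0],[0,-0.7,0],[0,-0.6,0],[0,0,0]],"rot":[[0,0,0],[0,0,0],[0,0,0],[0,0,0]],"grip":[40,40,40,40]}'
python3 -m jog '{"delta_pos":[[0.5,0,0],[0.5,0,0],[0,0,0]],"rot":[[0,0,0],[0,0,0],[0,0,0]],"grip":[40,40,40]}'
```

```text
time_s: 7.05
tcp_pos: [0.5734, -0.0185, 0.0328]
ee_rot: [[0.296, -0.955, 0.001], [-0.955, -0.296, 0.0], [0.0, -0.001, -1.0]]
wrist_force: [1.1, 1.2, -4.0]
gripper_width: 0.545
time_s: 7.3
tcp_pos: [0.5738, -0.0188, 0.0326]
ee_rot: [[0.295, -0.955, -0.0], [-0.955, -0.295, -0.0], [0.0, 0.0, -1.0]]
wrist_force: [-0.2, 0.7, -4.1]
gripper_width: 0.549
```

```bash
python3 -m jog '{"delta_pos":[[0.5,-0.3,0],[0.5,-0.3,0],[0,0,0],[0,0,0]],"rot":[[0,0,0],[0,0,0],[0,0,0],[0,0,0]],"grip":[40,40,40,40]}'
python3 -m jog '{"delta_pos":[[0.3,-0.5,0],[0,-0.5,0],[0,0,0],[0,0,0]],"rot":[[0,0,0],[0,0,0],[0,0,0],[0,0,0]],"grip":[40,40,40,40]}'
```

```text
time_s: 7.63
tcp_pos: [0.5744, -0.0192, 0.0324]
ee_rot: [[0.295, -0.956, -0.001], [-0.956, -0.295, 0.0], [-0.0, 0.001, -1.0]]
wrist_force: [-0.4, 3.4, -3.6]
gripper_width: 0.549
time_s: 7.97
tcp_pos: [0.5744, -0.0193, 0.0323]
ee_rot: [[0.295, -0.956, -0.001], [-0.956, -0.295, 0.001], [-0.001, 0.001, -1.0]]
wrist_force: [-2.8, 7.5, -2.8]
gripper_width: 0.549
```

Both contacts show: the post pushes +y with 7.5 N and the pad −x with 2.8 N, so the heel is seated. I'll ease off, set it down, and open.

```bash
python3 -m jog '{"delta_pos":[[-0.2,0.5,-0.3],[0,0,-0.3],[0,0,0],[0,0,0],[0,0,0]],"rot":[[0,0,0],[0,0,0],[0,0,0],[0,0,0],[0,0,0]],"grip":[40,40,40,40,40]}'
python3 -m jog '{"delta_pos":[[0,0,0],[0,0,0],[0,0,0],[0,0,0],[0,0,0],[0,0,0]],"rot":[[0,0,0],[0,0,0],[0,0,0],[0,0,0],[0,0,0],[0,0,0]],"grip":[75,75,75,75,75,75]}'
python3 - <<'E'
from h import *
w=cap('wrist','w3');c=cap('top','top3')
o=np.zeros((600,640,3),np.uint8);o[:280]=w['frame'][:280,:,::-1]
o[285:565,:500]=cv2.resize(c['frame'][195:265,225:350,::-1],(500,280),interpolation=cv2.INTER_CUBIC)
cv2.imwrite('pics/c3.png',o)
E
```

```text
time_s: 8.38
tcp_pos: [0.5744, -0.0193, 0.032]
ee_rot: [[0.295, -0.955, -0.001], [-0.955, -0.295, 0.001], [-0.001, 0.001, -1.0]]
wrist_force: [-2.0, 6.0, -2.7]
gripper_width: 0.548
time_s: 8.88
tcp_pos: [0.575, -0.0201, 0.0321]
ee_rot: [[0.295, -0.955, 0.0], [-0.955, -0.295, -0.0], [0.0, -0.0, -1.0]]
wrist_force: [0.5, -0.2, -0.1]
gripper_width: 0.748
```

View pics/c3.png

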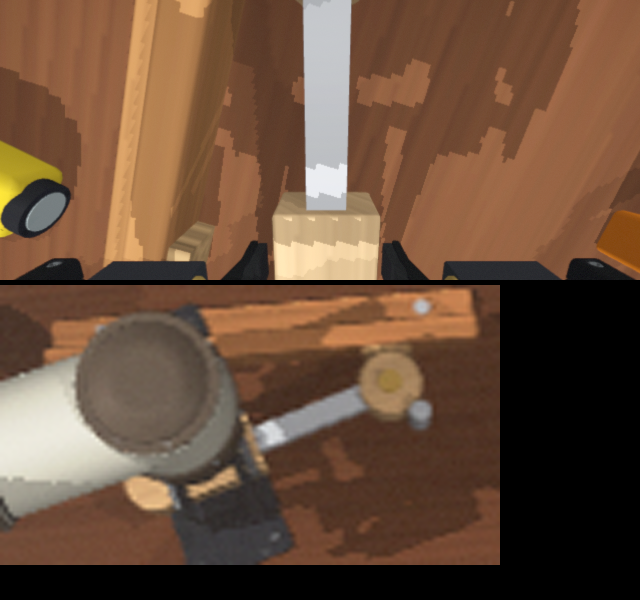

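The wrist crop shows the block free between the open fingers. The top crop shows the heel at (390,380), nestled against the post at (420,413) and under the heel pad. Next I'll lift, close, go round to the outer side and come down.

```bash
python3 -m jog '{"delta_pos":[[0,0,10],[0,0,20],[0,0,20],[0,0,15],[-10,-1,0],[-15,-1,0],[-15,-2,0],[-11,-1,0],[0,0,0],[0,0,0]],"rot":[[0,0,0],[0,0,0],[0,0,0],[0,0,0],[0,0,0],[0,0,0],[0,0,0],[0,0,0],[0,0,0],[0,0,0]],"grip":[75,75,75,75,20,0,0,0,0,0]}'
python3 -m jog '{"delta_pos":[[0,0,0],[0,0,-15],[0,0,-20],[0,0,-20],[0,0,-10],[0,0,0],[0,0,0]],"rot":[[0,0,0],[0,0,0],[0,0,0],[0,0,0],[0,0,0],[0,0,0],[0,0,0]],"grip":[0,0,0,0,0,0,0]}'
```

```text
time_s: 9.82
tcp_pos: [0.5242, -0.0249, 0.0979]
ee_rot: [[0.296, -0.955, 0.002], [-0.955, -0.296, 0.0], [0.0, -0.001, -1.0]]
wrist_force: [0.4, 0.2, 0.4]
gripper_width: 0.382
time_s: 10.4
tcp_pos: [0.5244, -0.0249, 0.0317]
ee_rot: [[0.296, -0.955, -0.001], [-0.955, -0.296, -0.0], [0.0, 0.001, -1.0]]
wrist_force: [0.9, -0.3, 0.3]
gripper_width: 0.008
```

```bash
python3 - <<'E'
import numpy as np
H=np.array([618.8,-162.6]);p=None
for a in np.arange(17.2,-2,-1.5):
    t=np.radians(a);q=H+np.array([[np.cos(t),-np.sin(t)],[np.sin(t),np.cos(t)]])@[-39,160]
    print(round(a,1),q.round(1),None if p is None else (q-p).round(1));p=q
E
```

```text
17.2 [534.2 -21.3] None
15.7 [538.  -19.1] [3.7 2.2]
14.2 [541.7 -17.1] [3.8 2.1]
12.7 [545.6 -15.1] [3.8 2. ]
11.2 [549.5 -13.2] [3.9 1.9]
9.7 [553.4 -11.5] [3.9 1.8]
8.2 [557.4  -9.8] [4.  1.7]
6.7 [561.4  -8.2] [4.  1.6]
5.2 [565.5  -6.8] [4.1 1.4]
3.7 [569.6  -5.5] [4.1 1.3]
2.2 [573.7  -4.2] [4.1 1.2]
0.7 [577.8  -3.1] [4.2 1.1]
-0.8 [582.   -2.1] [4.2 1. ]
```

```bash
python3 -m jog '{"delta_pos":[[3,1,0],[3,1,0],[2,0.5,0],[1,0.5,0],[1,0,0],[0,0,0]],"rot":[[0,0,0],[0,0,0],[0,0,0],[0,0,0],[0,0,0],[0,0,0]],"grip":[0,0,0,0,0,0]}'
python3 -m jog '{"delta_pos":[[1,0.5,0],[1,0.5,0],[1,0.5,0],[1,0.5,0],[0,0,0]],"rot":[[0,0,-0.4],[0,0,-0.4],[0,0,-0.4],[0,0,-0.4],[0,0,0]],"grip":[0,0,0,0,0]}'
```

```text
time_s: 10.9
tcp_pos: [0.5342, -0.0218, 0.0323]
ee_rot: [[0.295, -0.955, 0.001], [-0.955, -0.295, 0.0], [0.0, -0.001, -1.0]]
wrist_force: [0.6, 0.1, -0.1]
gripper_width: 0.001
time_s: 11.32
tcp_pos: [0.5373, -0.0201, 0.0318]
ee_rot: [[0.268, -0.963, -0.002], [-0.963, -0.268, -0.0], [-0.0, 0.002, -1.0]]
wrist_force: [-1.6, -0.5, 0.9]
gripper_width: 0.006
```

```bash
python3 -m jog '{"delta_pos":[[1,0.4,0],[1,0.4,0],[1,0.5,0],[1,0.5,0],[1,0.5,0],[1,0.5,0],[0,0,0]],"rot":[[0,0,-0.4],[0,0,-0.4],[0,0,-0.4],[0,0,-0.4],[0,0,-0.4],[0,0,-0.4],[0,0,0]],"grip":[0,0,0,0,0,0,0]}'
python3 -m jog '{"delta_pos":[[1,0.4,0],[1,0.4,0],[1,0.5,0],[1,0.5,0],[1,0.5,0],[1,0.5,0],[0,0,0]],"rot":[[0,0,-0.4],[0,0,-0.4],[0,0,-0.4],[0,0,-0.4],[0,0,-0.4],[0,0,-0.4],[0,0,0]],"grip":[0,0,0,0,0,0,0]}'
```

```text
time_s: 11.9
tcp_pos: [0.5443, -0.0169, 0.0319]
ee_rot: [[0.228, -0.974, 0.001], [-0.974, -0.228, 0.0], [0.0, -0.001, -1.0]]
wrist_force: [-0.8, -0.1, 0.5]
gripper_width: 0.004
time_s: 12.48
tcp_pos: [0.5497, -0.0145, 0.0319]
ee_rot: [[0.187, -0.982, -0.001], [-0.982, -0.187, -0.0], [0.0, 0.001, -1.0]]
wrist_force: [-3.1, -0.8, 1.2]
gripper_width: 0.002
```

```bash
python3 -m jog '{"delta_pos":[[1,0.4,0],[1,0.4,0],[1,0.4,0],[1,0.4,0],[1,0.4,0],[0,0,0]],"rot":[[0,0,-0.4],[0,0,-0.4],[0,0,-0.4],[0,0,-0.4],[0,0,-0.4],[0,0,0]],"grip":[0,0,0,0,0,0]}'
python3 -m jog '{"delta_pos":[[1,0.3,0],[1,0.3,0],[1,0.4,0],[1,0.4,0],[1,0.4,0],[0,0,0]],"rot":[[0,0,-0.4],[0,0,-0.4],[0,0,-0.4],[0,0,-0.4],[0,0,-0.4],[0,0,0]],"grip":[0,0,0,0,0,0]}'
```

```text
time_s: 12.98
tcp_pos: [0.5528, -0.0129, 0.0318]
ee_rot: [[0.152, -0.988, -0.005], [-0.988, -0.152, -0.001], [0.0, 0.005, -1.0]]
wrist_force: [-6.9, -1.2, 3.4]
gripper_width: 0.004
time_s: 13.48
tcp_pos: [0.5578, -0.0109, 0.0318]
ee_rot: [[0.117, -0.993, -0.004], [-0.993, -0.117, -0.001], [0.0, 0.005, -1.0]]
wrist_force: [-6.1, 0.6, 4.0]
gripper_width: 0.008
```

```bash
python3 -m jog '{"delta_pos":[[1,0.3,0],[1,0.3,0],[1,0.4,0],[1,0.3,0],[1,0.3,0],[0,0,0]],"rot":[[0,0,-0.4],[0,0,-0.4],[0,0,-0.4],[0,0,-0.4],[0,0,-0.4],[0,0,0]],"grip":[0,0,0,0,0,0]}'
python3 - <<'E'
from h import *
w=cap('wrist','w4');c=cap('top','top4')
o=np.zeros((600,640,3),np.uint8);o[:280]=w['frame'][:280,:,::-1]
o[285:565,:500]=cv2.resize(c['frame'][195:265,225:350,::-1],(500,280),interpolation=cv2.INTER_CUBIC)
cv2.imwrite('pics/c4.png',o)
E
```

```text
time_s: 13.98
tcp_pos: [0.564, -0.0088, 0.0319]
ee_rot: [[0.083, -0.997, -0.002], [-0.997, -0.083, -0.0], [-0.0, 0.002, -1.0]]
wrist_force: [-5.0, 1.7, 1.6]
gripper_width: 0.009
```

View pics/c4.png

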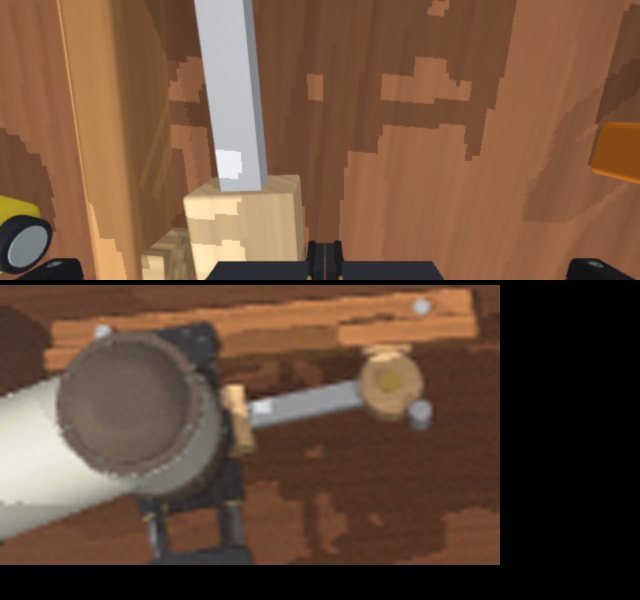

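The heel is still on the post and the nose is past the top of the roller. The push force is dropping (6.9 → 5 N). I'll keep going in finer steps.

```bash
python3 -m jog '{"delta_pos":[[1,0.3,0],[1,0.3,0],[1,0.3,0],[0,0,0]],"rot":[[0,0,0],[0,0,-0.2],[0,0,-0.2],[0,0,0]],"grip":[0,0,0,0]}'
python3 -m jog '{"delta_pos":[[1,0.3,0],[1,0.3,0],[1,0.3,0],[0,0,0]],"rot":[[0,0,-0.3],[0,0,-0.3],[0,0,-0.3],[0,0,0]],"grip":[0,0,0,0]}'
```

```text
time_s: 14.42
tcp_pos: [0.5685, -0.0077, 0.032]
ee_rot: [[0.076, -0.997, 0.001], [-0.997, -0.076, 0.0], [-0.0, -0.001, -1.0]]
wrist_force: [-1.7, 0.8, 0.5]
gripper_width: 0.003
time_s: 14.75
tcp_pos: [0.5723, -0.007, 0.0323]
ee_rot: [[0.061, -0.998, 0.003], [-0.998, -0.061, 0.0], [-0.0, -0.003, -1.0]]
wrist_force: [-0.3, -0.6, 0.0]
gripper_width: 0.005
```

```bash
python3 -m jog '{"delta_pos":[[0.5,0.1,0],[0.5,0.1,0],[0.5,0.1,0],[0,0,0]],"rot":[[0,0,-0.3],[0,0,-0.3],[0,0,-0.3],[0,0,0]],"grip":[0,0,0,0]}'
python3 -m jog '{"delta_pos":[[0.5,0.1,0],[0.5,0.1,0],[0.5,0.1,0],[0,0,0]],"rot":[[0,0,-0.3],[0,0,-0.3],[0,0,-0.3],[0,0,0]],"grip":[0,0,0,0]}'
```

```text
time_s: 15.08
tcp_pos: [0.5727, -0.0068, 0.0321]
ee_rot: [[0.045, -0.999, 0.001], [-0.999, -0.045, 0.0], [0.0, -0.001, -1.0]]
wrist_force: [-0.7, 0.1, 0.7]
gripper_width: 0.006
time_s: 15.42
tcp_pos: [0.5743, -0.0064, 0.032]
ee_rot: [[0.029, -1.0, 0.001], [-1.0, -0.029, 0.0], [-0.0, -0.001, -1.0]]
wrist_force: [-0.1, -0.7, 0.4]
gripper_width: 0.005
```

```bash
python3 -m jog '{"delta_pos":[[0.7,0.1,0],[0.7,0.1,0],[0.6,0.1,0],[0,0,0]],"rot":[[0,0,-0.3],[0,0,-0.3],[0,0,-0.2],[0,0,0]],"grip":[0,0,0,0]}'
python3 -m jog '{"delta_pos":[[0.5,0.1,0],[0.5,0.1,0],[0.5,0.1,0],[0,0,0]],"rot":[[0,0,-0.3],[0,0,-0.3],[0,0,-0.3],[0,0,0]],"grip":[0,0,0,0]}'
```

```text
time_s: 15.75
tcp_pos: [0.5761, -0.0061, 0.0319]
ee_rot: [[0.015, -1.0, 0.0], [-1.0, -0.015, 0.0], [-0.0, -0.0, -1.0]]
wrist_force: [-1.0, 0.2, -0.0]
gripper_width: 0.012
time_s: 16.08
tcp_pos: [0.5775, -0.0059, 0.032]
ee_rot: [[-0.001, -1.0, 0.0], [-1.0, 0.001, 0.0], [-0.0, -0.0, -1.0]]
wrist_force: [-0.2, 0.4, -0.6]
gripper_width: 0.005
```

```bash
python3 -m jog '{"delta_pos":[[0.5,0,0],[0.5,0,0],[0.5,0,0],[0,0,0]],"rot":[[0,0,-0.2],[0,0,0],[0,0,0],[0,0,0]],"grip":[0,0,0,0]}'
python3 -m jog '{"delta_pos":[[0.5,0,0],[0.5,0,0],[0,0,0]],"rot":[[0,0,0],[0,0,0],[0,0,0]],"grip":[0,0,0]}'
```

```text
time_s: 16.42
tcp_pos: [0.579, -0.0059, 0.032]
ee_rot: [[-0.004, -1.0, 0.0], [-1.0, 0.004, 0.0], [-0.0, -0.0, -1.0]]
wrist_force: [-0.5, 0.0, 1.1]
gripper_width: 0.005
time_s: 16.67
tcp_pos: [0.5794, -0.006, 0.0319]
ee_rot: [[-0.004, -1.0, -0.001], [-1.0, 0.004, -0.0], [0.0, 0.001, -1.0]]
wrist_force: [-1.3, 0.6, 0.9]
gripper_width: 0.003
```

```bash
python3 -m jog '{"delta_pos":[[0.5,0,0],[0,0,0],[0,0,0]],"rot":[[0,0,0],[0,0,0],[0,0,0]],"grip":[0,0,0]}'
python3 -m jog '{"delta_pos":[[0.5,0,0],[0,0,0],[0,0,0]],"rot":[[0,0,0],[0,0,0],[0,0,0]],"grip":[0,0,0]}'
```

```text
time_s: 16.92
tcp_pos: [0.5796, -0.006, 0.0318]
ee_rot: [[-0.004, -1.0, -0.002], [-1.0, 0.004, -0.0], [0.0, 0.002, -1.0]]
wrist_force: [-3.2, 1.0, 1.9]
gripper_width: 0.003
time_s: 17.17
tcp_pos: [0.5796, -0.006, 0.0318]
ee_rot: [[-0.004, -1.0, -0.003], [-1.0, 0.004, -0.0], [0.0, 0.003, -1.0]]
wrist_force: [-5.1, 2.1, 3.0]
gripper_width: 0.003
```

```bash
python3 -m jog '{"delta_pos":[[0.4,0,0],[0.3,0,0],[0,0,0],[0,0,0],[0,0,0],[0,0,0],[0,0,0],[0,0,0]],"rot":[[0,0,0],[0,0,0],[0,0,0],[0,0,0],[0,0,0],[0,0,0],[0,0,0],[0,0,0]],"grip":[0,0,0,0,0,0,0,0]}'
```

```text
time_s: 17.83
tcp_pos: [0.5797, -0.006, 0.0318]
ee_rot: [[-0.004, -1.0, -0.004], [-1.0, 0.004, -0.0], [0.0, 0.004, -1.0]]
wrist_force: [-6.0, 1.6, 4.7]
gripper_width: 0.005
```

```bash
python3 -m jog '{"delta_pos":[[0.3,0,0],[0.2,0,0],[0,0,0],[0,0,0],[0,0,0],[0,0,0],[0,0,0],[0,0,0],[0,0,0],[0,0,0]],"rot":[[0,0,0],[0,0,0],[0,0,0],[0,0,0],[0,0,0],[0,0,0],[0,0,0],[0,0,0],[0,0,0],[0,0,0]],"grip":[0,0,0,0,0,0,0,0,0,0]}'
python3 - <<'E'
from h import *
w=cap('wrist','w5');c=cap('top','top5');print(r.sense()['wrist_force'])
o=np.zeros((600,640,3),np.uint8);o[:280]=w['frame'][:280,:,::-1]
o[285:565,:500]=cv2.resize(c['frame'][195:265,225:350,::-1],(500,280),interpolation=cv2.INTER_CUBIC)
cv2.imwrite('pics/c5.png',o)
E
```

```text
time_s: 18.67
tcp_pos: [0.5798, -0.006, 0.0318]
ee_rot: [[-0.004, -1.0, -0.005], [-1.0, 0.004, -0.0], [0.001, 0.005, -1.0]]
wrist_force: [-7.2, 3.6, 5.0]
gripper_width: 0.008
[-7.57092486  2.59067546  5.48656292]
```

View pics/c5.png

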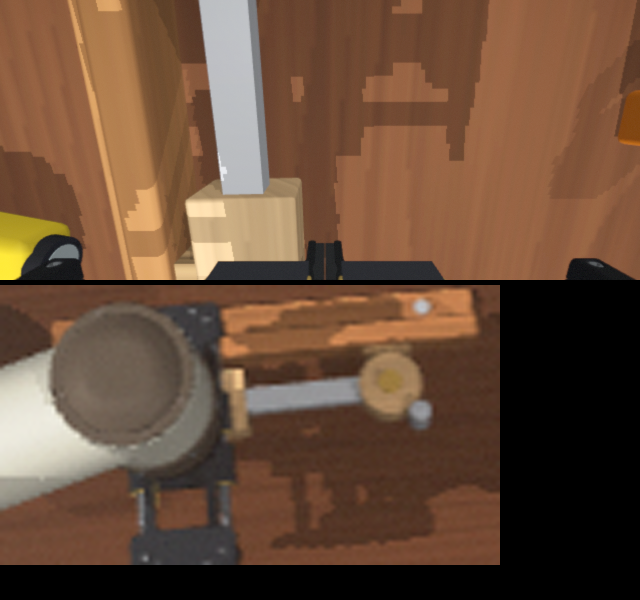

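The block is against the toe pad (wrist crop, near (183,265)) and the heel is still on the post. The press read about 7.5 N for over 0.8 s. Now I'll let go, retreat and check.

```bash
python3 -m jog '{"delta_pos":[[-1,0,0],[-1,0,0],[-4,0,0],[-8,0,0],[-12,0,0],[0,0,15],[0,0,30],[0,0,35],[0,0,35],[-20,0,25]],"rot":[[0,0,0],[0,0,0],[0,0,0],[0,0,0],[0,0,0],[0,0,0],[0,0,0],[0,0,0],[0,0,0],[0,0,0]],"grip":[0,0,0,0,0,0,0,0,0,0]}'
python3 -m jog '{"delta_pos":[[-40,0,10],[-40,0,0],[-40,0,0],[-30,0,0],[-10,0,0],[0,0,0],[0,0,0]],"rot":[[0,0,0],[0,0,0],[0,0,0],[0,0,0],[0,0,0],[0,0,0],[0,0,0]],"grip":[0,0,0,0,0,0,0]}'
python3 - <<'E'
from h import *
w=cap('wrist','w6');c=cap('top','top6');s=cap('side','side6')
o=np.zeros((600,800,3),np.uint8);o[:260,:500]=w['frame'][:260,60:560,::-1]
o[265:545,:500]=cv2.resize(c['frame'][195:265,225:350,::-1],(500,280),interpolation=cv2.INTER_CUBIC)
o[265:565,505:800]=cv2.resize(s['frame'][170:290,265:383,::-1],(295,300),interpolation=cv2.INTER_CUBIC)
cv2.imwrite('pics/c6.png',o)
E
```

```text
time_s: 19.6
tcp_pos: [0.5401, -0.0055, 0.1755]
ee_rot: [[-0.003, -1.0, 0.009], [-1.0, 0.003, 0.0], [-0.0, -0.009, -1.0]]
wrist_force: [1.8, 0.9, 1.2]
gripper_width: 0.004
time_s: 20.18
tcp_pos: [0.3771, -0.0056, 0.1828]
ee_rot: [[-0.003, -1.0, 0.004], [-1.0, 0.003, 0.001], [-0.001, -0.004, -1.0]]
wrist_force: [0.7, 0.3, -0.7]
gripper_width: 0.006
```

View pics/c6.png

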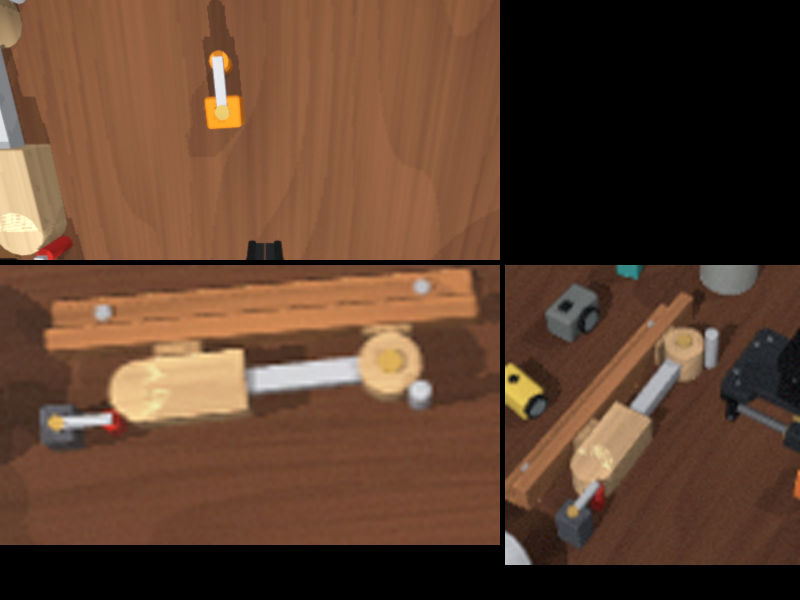

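The stretcher lies along the rail, with its heel at (390,361) in the corner and its side on the toe pad at (177,348). The roller is out behind the nose at (115,421), and the gripper is clear. One numeric check before handing in.

```bash
python3 - <<'E'
from h import *
c=load('top6')
g=lambda x,y:((x+.5)/4-.5+225,(y-265+.5)/4-.5+195)
P={n:onz(c,g(*u),z) for n,u,z in[('heel',(390,361),.045),('b1',(243,350),.04),('b2',(247,413),.04),('n1',(160,356),.04),('n2',(160,420),.04),('post',(420,389),.056),('rl',(47,346),.044),('rr',(475,316),.044),('roller',(116,422),.04),('housing',(62,425),.046)]}
for k,v in P.items(): print(k,v.round(4))
a=lambda d:np.degrees(np.arctan2(-d[0],d[1]))
print('rail',a(P['rl']-P['rr']),'block axis from heel',a((P['b1']+P['b2']+P['n1']+P['n2'])/4-P['heel']))
o=load('top0');
for nm,q in(('before',o),('after',c)):
    h=cv2.cvtColor(q['frame'],cv2.COLOR_RGB2HSV); 
    m=cv2.inRange(h,(0,170,100),(4,255,255))|cv2.inRange(h,(174,170,100),(180,255,255)); m[:215]=0;m[250:]=0;m[:,:235]=0;m[:,270:]=0
    ys,xs=np.nonzero(m); print(nm,'red',xs.mean(),ys.mean(),len(xs))
    y=cv2.inRange(h,(24,150,120),(34,255,255));y[:160]=0;y[195:]=0;ys,xs=np.nonzero(y);print('yellow',xs.mean(),ys.mean())
E
python3 -m jog '{"delta_pos":[[0,0,0],[0,0,0]],"rot":[[0,0,0],[0,0,0]],"grip":[0,0]}'
```

```text
heel [ 0.6179 -0.1633  0.045 ]
b1 [ 0.6377 -0.0534  0.04  ]
b2 [ 0.5895 -0.0527  0.04  ]
n1 [0.639  0.0096 0.04  ]
n2 [0.5902 0.0129 0.04  ]
post [ 0.5929 -0.1833  0.056 ]
rl [0.6539 0.0943 0.044 ]
rr [ 0.6464 -0.2305  0.044 ]
roller [0.5918 0.0461 0.04  ]
housing [0.5923 0.0859 0.046 ]
rail -1.323929704399729 block axis from heel 1.5464476552318134
before red 253.1 233.8 10
yellow 271.22222222222223 181.15873015873015
after red 253.1875 234.1875 16
yellow 271.23664122137404 181.1908396946565
time_s: 20.5
tcp_pos: [0.3768, -0.0058, 0.1817]
ee_rot: [[-0.004, -1.0, -0.001], [-1.0, 0.004, -0.0], [0.0, 0.001, -1.0]]
wrist_force: [0.3, 0.1, -1.1]
gripper_width: 0.007
```

```bash
python3 -c "
from station import finish_job; print(finish_job())"
```

```text
the job is handed in; nothing more can be done
None
```

I put the stretcher away in its rest and handed the job in at about 20.5 s of the 72 s allowed; `finish_job()` gave no verdict.

**What I did**
- **Heel:** I gripped the toe block and slid the heel into the corner with the toe about 17° (0.30 rad) out. The wrist felt the post and the heel pad, about 7.5 N and 2.8 N.
- **Swing:** I let go and pushed the toe in from outside with closed fingers. The highest reading passing the roller was about 7 N.
- **Press:** The toe stopped hard on its pad. The force rose over about 1.5 s and held at 6 to 7.6 N, just under the 8 N asked, then I backed off and went clear.

**Last checks**
- **Heel:** It measured within about 1 mm of home.
- **Roller:** It is out at its starting place to within 0.4 px (about 1 mm).
- **Gripper:** It is clear of everything.
- **Bike light:** It has not moved. I did not measure the jar, bowl or headlamp again, but the arm kept well clear of them.
- **Alignment, the least certain check:** The stretcher is about 1.5° off the robot's y axis. My estimates of the rail's own direction disagreed: −0.2° from fitted points and −0.9° to −1.3° from its edge. The angle to the rail is therefore about 1.7° to 2.9° (0.03 to 0.05 rad), inside the 0.06 rad limit. That fits a toe pad set well forward.

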